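# Close a bottle length gauge onto its stop

## Task

Gauge the bottle that lies in the length gauge: with the fingertips press down the black pad in the middle of the slider to free its friction hold, keep it pressed while you push the slider along its rail up to the stop block with the arrow on it, then let the pad come up again so that the slider stays held there, and take the hand away. Never drag the slider while its hold is on, do not touch the bottle in the cradle or lift it out of it, and leave the other things on the bench where they are.

Things in the scene. Friction and masses are not known exactly. Their poses are not given: they have to be found in the camera images.
- gauge: bench gauge for bottle lengths, fixed; grey base 150 x 390 mm, its top 20 mm above the bench. Origin: centre of its underside, on the bench. y runs along the rail, towards stop block and anvil; z up. Steel rail at x = -42 mm, white V-shaped cradle at x = +38 mm; an upright steel anvil plate (70 mm wide, top 108 mm above the bench) closes the cradle at y = +174 mm
- slider (a joint): travel of the slider along the rail, m: grows along the gauge's +y to 0.120, where the slider is hard against the stop block. An aluminium carriage 86 mm long, 46 mm wide, with a raised bridge at each end (top 66 mm above the bench) and the pad between them. With its hold on it takes about 17 to 26 N to drag; with the pad down about 1 N (plus 1 N for the bottle)
- brake_pad (a joint): how far the pad is pressed down, m: 0 up (hold on), 0.006 fully down on its end stop. Springs push it up: about 5 N press it 2 mm down, where the hold has let go (above that it still brakes), about 8 N press it fully down, so 4 to 5 mm is a safe depth to keep while pushing. It comes up by itself when let go and the hold is on again
- pad_top (a point): centre of the top of the ribbed black pad in the middle of the slider, 60 mm above the bench when up; it moves with the slider and with the pad. The pad measures 50 mm along the rail and 40 mm across; the end bridges of the slider begin 27 mm either side of its centre along the rail and rise 6 mm above the pad when it is up. Axes as the gauge's
- jaw_face (a point): centre of the jaw disc (36 mm across) on the slider's arm that faces the end of the bottle, 66 mm above the bench, 80 mm beside the pad's centre across the rail (gauge +x) and 46 mm ahead of it along the rail (gauge +y); moves with the slider
- stop_face (a point): face of the stop block (dark steel, 38 mm wide, 22 mm long, top 64 mm above the bench, an arrow engraved on its top, a clamp screw on its side) that the front end of the slider comes up against; the slider's front face lies 43 mm ahead of the pad's centre. At the stop the jaw is 153 mm from the anvil
- sample: the bottle lying in the cradle, amber body 56 mm in diameter, 150 mm long over its hood, 90 g, loose, its top 94 mm above the bench. Origin: in the middle of its length, on its axis; its y axis runs along it, from the hood to the base. The jaw pushes it along the cradle towards the anvil on the way; it is 3 mm shorter than the gap left at the stop
- tall_bottle: amber bottle standing beyond the gauge, 60 mm in diameter, 165 mm high, 100 g. Origin: centre of its underside
- short_bottle: clear bottle standing beyond the gauge, 58 mm in diameter, 115 mm high, 80 g. Origin: centre of its underside
- collar: white screw ring lying on the robot's side of the gauge, 54 mm across, 16 mm high. Origin: centre of its underside
- hood: white bottle hood standing on the robot's side of the gauge, 48 mm across, 44 mm high. Origin: centre of its underside
- weight: 500 g steel balance weight standing on the robot's side of the gauge, 38 mm across, 60 mm high. Origin: centre of its underside
- beaker: glass beaker to the left, 72 mm across, 95 mm high. Origin: centre of its underside
- length_bar: square steel length bar lying to the right, 150 x 20 x 20 mm. Origin: centre of its underside

How it is judged:
On the way, in this order (a step that is already met when the one before it is completed fails the run):
1. the pad is pressed down (2 mm or more) before the slider has moved 6 mm (value of joint brake_pad above 0.002 m and distance of jaw_face from where it was at the start of the episode below 0.006 m), for 0.05 s.
2. the slider is pushed up to the stop (within 2 mm) with its pad still pressed (value of joint slider above 0.118 m and value of joint brake_pad above 0.001 m), for 0.05 s.
At the end, for the whole second after the job is handed in: the slider stands within 2 mm of the stop block, at rest, its pad up again (less than 1 mm down) so that the hold is on, and the bottle lies at rest in the cradle between jaw and anvil (value of joint slider above 0.118 m and value of joint brake_pad below 0.001 m and velocity of joint slider between -0.005 and 0.005 m/s and x of sample in the frame of gauge between 0.032 and 0.044 m and y of sample in the frame of gauge between 0.092 and 0.103 m and z of sample in the frame of gauge between 0.06 and 0.071 m and angle between the y axis of sample and the y axis of gauge, either way round below 0.1 rad and linear speed of sample below 0.02 m/s); the robot touches nothing.
It fails at once if the slider is dragged (faster than 30 mm/s) while its hold is on (pad less than 1 mm down) ((velocity of joint slider above 0.03 m/s or velocity of joint slider below -0.03 m/s) and value of joint brake_pad below 0.001 m).
It fails at once if the robot touches the bottle in the cradle (contact force between any of the fingers, the arm and sample above 0.3 N).
It fails at once if the bottle leaves the cradle (z of sample in the frame of gauge above 0.08 m or z of sample in the frame of gauge below 0.055 m).
It fails at once if another thing on the bench is moved by 20 mm or more (distance of any of tall_bottle, short_bottle, collar, hood, weight, beaker, length_bar from where it was at the start of the episode above 0.02 m).
It also fails if it takes over 32 s, if anything falls off the work surface, if the arm or the gripper's body presses on something with over 40 N, if the wrist force passes 120 N, or if a joint passes its speed limit or range.

## Robot

A 7-joint arm with a two-finger parallel gripper is mounted at the origin on the work surface. World frame = base frame: x ahead of the robot, y to its left, z up, the work surface at z = 0. Lengths are in m, angles in rad, forces in N, time in s.
With the tool pointing down it reaches from about 0.425 to 0.925 m from the base axis. Payload 6.8 kg.
Tool frame: the origin (TCP) lies midway between the tips of the shut fingers; the grasp point (between the pads) lies 19 mm behind it; z points along the fingers, y is the line along which they close (so a half turn about z gives the same grasp; the last joint's range is limited). The gripper opens to 85 mm and grips with 20 to 120 N. Pads are 22 mm wide; open, the fingers measure 114 mm over their backs; the gripper's body (76 mm by 85 mm) begins 54 mm behind the grasp point. The pads swing forward as they close: fully open they stand 13 mm farther back than shut.
Start: joints at [-1.396, 0.477, 0.022, 1.555, -0.011, 1.109, -0.083], TCP at [0.188, 0.648, 0.231] pointing down, gripper open.
Joint ranges: [-2.96, 2.96], [-0.34, 2.1], [-1.41, 1.46], [0.24, 2.44], [-1.37, 4.51], [0.17, 1.92], [-2.96, 2.96]. Speed limits (rad/s): [2.39, 2.39, 3.14, 3.14, 3.14, 3.14, 3.14].

## Interface

Orientations are given as a unit quaternion [w, x, y, z].
In Python, from station import bot, eyes, ticket gives the robot as it stands.
- The arm moves only by the shell command python3 -m crank 'ROWS' [FORCE]. ROWS is text: rows parted by semicolons, each of 7 numbers parted by spaces: the shift along the tool's x, y, z in units of 0.5 m (1.0 is 0.5 m), then the turn, a rotation vector about the tool's x, y, z in units of 180 degrees (1.0 is 180 degrees), then the closure, from 0 (fully open) to 1 (shut). A call has 1 to 20 rows; each row is the pose to reach, as a shift and turn from the pose commanded when the call began, along the tool's axes at that moment, turning the shorter way round; what a row does not reach only later rows make up. A row lasts 1/10 s, in which the tool goes at most 50 mm and 8.59 degrees, less where a joint would pass 70% of its speed; a pose out of reach is approached as far as the arm can. A call with a number of a shift or a turn outside -1 to 1 is refused whole. A call with a gripper value outside its range is refused whole. The fingers move at their own pace and stop on an object; FORCE is the grip in N (left out, the last holds). Time passes only in rows, so rows that repeat a pose let the fingers close. It gives the time, the measured TCP pose, the force, the opening and the grip force at its end, in the units of the state.
- bot.get_obs(): the state, without advancing time (a new reading comes with each control period).
- eyes.read_camera(name): name is "scene" or "top" or "wrist"; returns a dict with "image" (384x512x3 uint8, red, green, blue), "K" (3x3 intrinsics, pixels), "R" (3x3) and "t" (3): a world point X has camera coordinates R X + t. Camera axes: x right, y down, z forward; pixel columns grow to the right and rows downward; lengths in m; the calibration is good to about 2 mm. A picture is of the moment at which its call begins. There is no depth.
- ticket.hand_in(): hands the job in; it is judged then, once.
The state is a dict: "t": time; "q": joint angles; "joint_vel": joint speeds; "joint_torque": joint torques, N m; "eef_pos": TCP position; "tool_rot": TCP orientation; "contact_force": force on the tool from outside, world axes, zero at the start; "torque": the same for the moment, N m; "gripper_width": opening from 0.0 (shut) to 1.0 (fully open); "grasp_force": force on a finger pad.
Only numpy, scipy, OpenCV 4.12 (cv2) and the standard library are available. Lean on these libraries where they do the work, as an engineer would, in place of code of your own. Each camera call takes 0.05 s, during which the arm holds its last target. There are 200 camera calls.

## Working session

There is one attempt and no reset: what is moved stays moved. The work goes in short steps, Python scripts to look and compute and a shell command to move; the robot and the scene stay as the last step left them, time stands still between calls to the robot, and variables do not carry over. Pictures are saved under pics/ and viewed, at most 10 in all, crops included, and the job is handed in when it is done.

```bash
mkdir -p pics; ls
python3 - <<'E'
from station import bot,eyes
import cv2,numpy as np,pickle
o=bot.get_obs();print({k:np.round(v,3) for k,v in o.items()})
d={}
for n in("scene","top"):
    c=eyes.read_camera(n);d[n]=c
    cv2.imwrite(f"pics/{n}0.png",cv2.cvtColor(c["image"],cv2.COLOR_RGB2BGR))
    print(n,np.round(c["K"],1).tolist(),np.round(c["R"],3).tolist(),np.round(c["t"],3))
pickle.dump(d,open("cam0.pkl","wb"))
E
```

```text
pics
{'t': np.float64(0.0), 'q': array([-1.396,  0.478,  0.022,  1.556, -0.011,  1.109, -0.083]), 'joint_vel': array([ 0.   , -0.002,  0.   , -0.002, -0.002,  0.   ,  0.001]), 'joint_torque': array([-1.0000e-03, -5.9646e+01,  1.6080e+00, -2.8120e+01,  1.3000e-02,
        9.0000e-03,  0.0000e+00]), 'eef_pos': array([0.188, 0.648, 0.23 ]), 'tool_rot': array([-0.   ,  0.141,  0.99 , -0.001]), 'contact_force': array([ 0.022, -0.111, -0.144]), 'torque': array([ 0.051, -0.003,  0.036]), 'grasp_force': np.float64(0.0), 'gripper_width': np.float64(0.999)}
scene [[401.4, 0.0, 249.9], [0.0, 401.4, 198.6], [0.0, 0.0, 1.0]] [[-0.039, 0.999, -0.018], [0.79, 0.02, -0.613], [-0.612, -0.038, -0.79]] [ 0.017 -0.392  1.721]
top [[489.3, 0.0, 262.7], [0.0, 489.3, 192.4], [0.0, 0.0, 1.0]] [[0.003, -1.0, 0.001], [-0.99, -0.003, -0.139], [0.139, -0.001, -0.99]] [0.003 0.549 1.899]
```

View pics/top0.png

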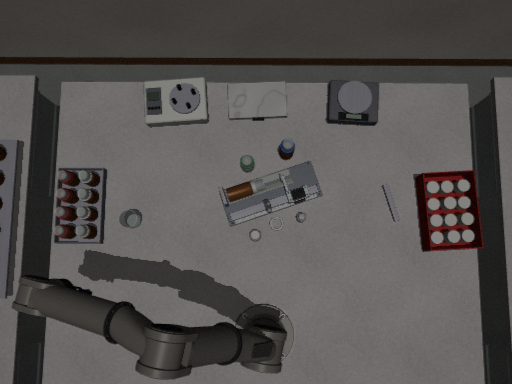

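View pics/scene0.png

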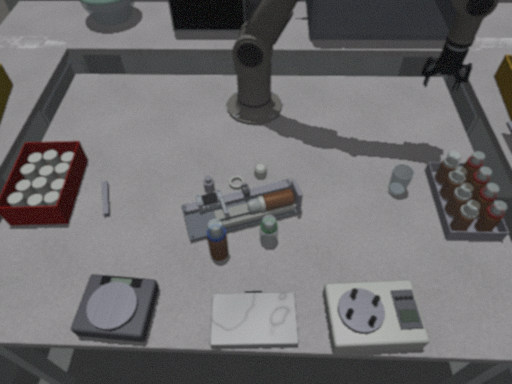

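The gauge is at about (270,193) in the top view. The dark pad is near (298,195), the anvil is at the left end, and the rail is on the robot's side. I'll crop closer.

```bash
cat > h.py <<'E'
import numpy as np,cv2,pickle
def ray(c,u,v,z):
    d=c["R"].T@np.linalg.inv(c["K"])@np.array([u,v,1.]);o=-c["R"].T@c["t"]
    return o+d*(z-o[2])/d[2]
def proj(c,X):
    p=c["K"]@(c["R"]@np.array(X)+c["t"]);return p[:2]/p[2]
E
python3 - <<'E'
from h import *
d=pickle.load(open("cam0.pkl","rb"))
a=d["top"]["image"][150:250,205:335];b=d["scene"]["image"][160:270,170:310]
cv2.imwrite("pics/c.png",cv2.cvtColor(cv2.resize(a,None,fx=6,fy=6,interpolation=cv2.INTER_CUBIC),cv2.COLOR_RGB2BGR))
E
```

```text
(no output)
```

View pics/c.png

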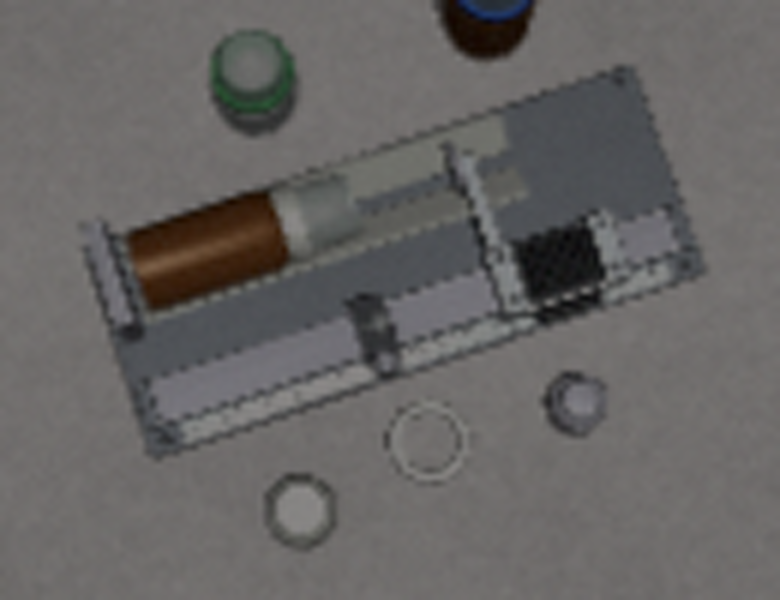

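Run:
```python
from h import *
from station import bot
from scipy.spatial.transform import Rotation as Ro
d=pickle.load(open("cam0.pkl","rb"));c=d["top"]
f=lambda x,y,z:ray(c,205+(x+.5)/6-.5,150+(y+.5)/6-.5,z)
BL,BR,TR=f(152,457,.02),f(705,268,.02),f(632,68,.02)
pad=f(560,263,.06);stop=f(375,333,.064)
print("base",BL,BR,TR,np.linalg.norm(BL-BR),np.linalg.norm(TR-BR))
u=(BL-BR)[:2];u/=np.linalg.norm(u);v=np.array([u[1],-u[0]]);print("u",u,"v",v,"yaw",np.degrees(np.arctan2(-u[0],u[1])))
ctr=(BL+TR)[:2]/2
for n,p in(("pad",pad),("stop",stop)):print(n,p,"gauge xy",(p[:2]-ctr)@v,(p[:2]-ctr)@u)
print("scene proj pad",proj(d["scene"],pad))
o=bot.get_obs();q=o["tool_rot"];R=Ro.from_quat(np.r_[q[1:],q[0]]);M=R.as_matrix();print(M.round(3))
y=np.r_[u,0];z=np.array([0,0,-1.]);T=np.c_[np.cross(y,z),y,z]
print("turn/180",(Ro.from_matrix(M.T@T).as_rotvec()/np.pi).round(4))
tgt=pad+[0,0,.15];print("shift/0.5",(M.T@(tgt-o["eef_pos"])/.5).round(4))
```

```text
base [0.41759436 0.13475292 0.02      ] [ 0.54471325 -0.23194453  0.02      ] [ 0.68027141 -0.18469339  0.02      ] 0.3881059571984021 0.1435572555362329
u [-0.32753656  0.94483851] v [0.94483851 0.32753656] yaw 19.11932261113854
pad [ 0.54222841 -0.13246616  0.06      ] gauge xy -0.041543494322606324 -0.09937033014991335
stop [ 0.49542383 -0.01183004  0.064     ] gauge xy -0.04625352235014871 0.029941528778165673
scene proj pad [208.95367565 197.6241286 ]
[[-0.96   0.279 -0.   ]
 [ 0.279  0.96  -0.002]
 [-0.    -0.002 -1.   ]]
turn/180 [-5.000e-04 -1.000e-04 -1.962e-01]
shift/0.5 [-1.1153 -1.3007  0.0432]
```

Everything fits: the base measures 388 x 144 mm and pad x is -42 mm. About 75 mm of travel remains. I'll move there in two calls, bulging outward, with the fingers shut.

```bash
R="-0.64 -0.54 0 0 0 -0.196 1"; python3 -m crank '-0.64 -0.54 0 0 0 -0.196 1;-0.64 -0.54 0 0 0 -0.196 1;-0.64 -0.54 0 0 0 -0.196 1;-0.64 -0.54 0 0 0 -0.196 1;-0.64 -0.54 0 0 0 -0.196 1;-0.64 -0.54 0 0 0 -0.196 1;-0.64 -0.54 0 0 0 -0.196 1;-0.64 -0.54 0 0 0 -0.196 1;-0.64 -0.54 0 0 0 -0.196 1;-0.64 -0.54 0 0 0 -0.196 1;-0.64 -0.54 0 0 0 -0.196 1;-0.64 -0.54 0 0 0 -0.196 1;-0.64 -0.54 0 0 0 -0.196 1;-0.64 -0.54 0 0 0 -0.196 1' 40
cat >> h.py <<'E'
from scipy.spatial.transform import Rotation as Ro
def togo(o,tgt,u=(-0.3275,0.9448)):
    q=o["tool_rot"];M=Ro.from_quat(np.r_[q[1:],q[0]]).as_matrix()
    y=np.r_[u,0]/np.linalg.norm(u);z=np.array([0,0,-1.]);T=np.c_[np.cross(y,z),y,z]
    print("pos",o["eef_pos"].round(4),"shift/.5",(M.T@(np.array(tgt)-o["eef_pos"])/.5).round(4),"turn/180",(Ro.from_matrix(M.T@T).as_rotvec()/np.pi).round(4),"F",o["contact_force"].round(2),"t",o["t"])
E
python3 - <<'E'
from h import *
from station import bot
togo(bot.get_obs(),[.542,-.132,.2])
E
```

```text
t: 1.5
eef_pos: [0.4196, 0.3007, 0.2312]
tool_rot: [-0.0, -0.167, 0.986, 0.0]
contact_force: [0.1, 0.7, 0.9]
gripper_width: -0.001
grasp_force: 0.0
pos [0.4196 0.3007 0.2312] shift/.5 [ 0.0533 -0.8977  0.0622] turn/180 [ 0.0001 -0.0001  0.0004] F [0.15 0.72 0.88] t 1.5
```

```bash
python3 -m crank '0.053 -0.898 0.06 0 0 0 1;0.053 -0.898 0.06 0 0 0 1;0.053 -0.898 0.06 0 0 0 1;0.053 -0.898 0.06 0 0 0 1;0.053 -0.898 0.06 0 0 0 1;0.053 -0.898 0.06 0 0 0 1;0.053 -0.898 0.06 0 0 0 1;0.053 -0.898 0.06 0 0 0 1;0.053 -0.898 0.06 0 0 0 1;0.053 -0.898 0.06 0 0 0 1;0.053 -0.898 0.06 0 0 0 1;0.053 -0.898 0.06 0 0 0 1;0.053 -0.898 0.06 0 0 0 1;0.053 -0.898 0.06 0 0 0 1'
python3 - <<'E'
from h import *
from station import bot,eyes
c=eyes.read_camera("wrist");pickle.dump(c,open("w.pkl","wb"))
cv2.imwrite("pics/w1.png",cv2.cvtColor(c["image"],cv2.COLOR_RGB2BGR))
togo(bot.get_obs(),[.542,-.132,.08]); print("pad expected px",proj(c,[.542,-.132,.06]))
E
```

```text
t: 2.9
eef_pos: [0.5421, -0.1317, 0.2014]
tool_rot: [0.0, -0.167, 0.986, 0.0]
contact_force: [0.8, -1.0, 0.3]
gripper_width: -0.001
grasp_force: 0.0
pos [ 0.542  -0.132   0.2014] shift/.5 [1.000e-04 0.000e+00 2.428e-01] turn/180 [0.0001 0.0001 0.0004] F [-0.89 -0.1   0.42] t 2.95
pad expected px [253.60975364 177.62083042]
```

View pics/w1.png

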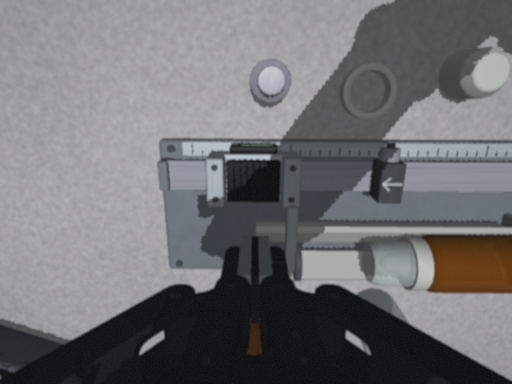

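Wrist view: the pad spans (226–281, 160–202) with its centre at (253.5,181), against a predicted (253.6,177.6). The stop's near edge is at column 374 and the slider's front edge at 300.

Run:
```python
from h import *
from station import bot
c=pickle.load(open("w.pkl","rb"))
p=ray(c,253.5,181,.06);s=ray(c,374,184,.064);f=ray(c,300,181,.066)
a,b=ray(c,163,139,.02),ray(c,512,139,.02);w=(b-a)[:2];w/=np.linalg.norm(w)
u=np.array([-.3275,.9448]);print(p,"gap",(s-f)[:2]@u,(s-p)[:2]@u-.043,"edge dir",w)
t=p.copy();t[:2]+=.003*u;t[2]=.068;togo(bot.get_obs(),t)
```

```text
[ 0.54508085 -0.13102928  0.06      ] gap 0.06802685102428725 0.06708017045170642 edge dir [-0.33102309  0.94362265]
pos [ 0.542  -0.132   0.2014] shift/.5 [-0.0063  0.0058  0.2668] turn/180 [0.0001 0.0001 0.0004] F [-0.89 -0.1   0.42] t 2.95
```

```bash
python3 -m crank '-0.006 0.006 0.08 0 0 0 1;-0.006 0.006 0.16 0 0 0 1;-0.006 0.006 0.22 0 0 0 1;-0.006 0.006 0.25 0 0 0 1;-0.006 0.006 0.26 0 0 0 1;-0.006 0.006 0.266 0 0 0 1;-0.006 0.006 0.266 0 0 0 1;-0.006 0.006 0.266 0 0 0 1;-0.006 0.006 0.266 0 0 0 1'
python3 - <<'E'
from h import *
from station import bot,eyes
c=eyes.read_camera("wrist");pickle.dump(c,open("w.pkl","wb"))
cv2.imwrite("pics/w2.png",cv2.cvtColor(c["image"],cv2.COLOR_RGB2BGR))
togo(bot.get_obs(),[.544,-.128,.056])
E
```

```text
t: 3.85
eef_pos: [0.5445, -0.1296, 0.0692]
tool_rot: [0.001, -0.166, 0.986, -0.0]
contact_force: [0.6, -0.6, -0.3]
gripper_width: -0.0
grasp_force: 0.0
pos [ 0.5444 -0.1297  0.0691] shift/.5 [-0.0003  0.0034  0.0262] turn/180 [-0.0002  0.0004 -0.0003] F [-0.47  0.29 -0.1 ] t 3.9
```

View pics/w2.png

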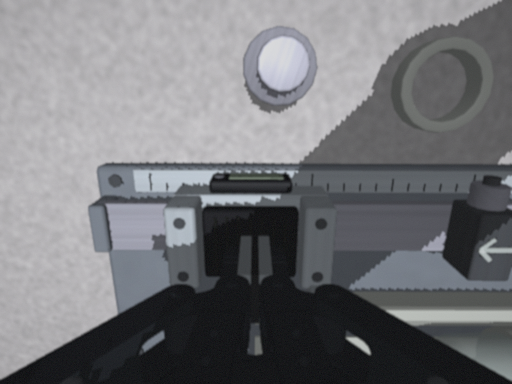

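The fingertips (columns 240–271) are centred over the pad, between the bridges. Next I'll press slowly and watch the force.

```bash
python3 -m crank '0 0 0.008 0 0 0 1;0 0 0.014 0 0 0 1;0 0 0.018 0 0 0 1;0 0 0.021 0 0 0 1;0 0 0.024 0 0 0 1;0 0 0.026 0 0 0 1;0 0 0.026 0 0 0 1;0 0 0.026 0 0 0 1;0 0 0.026 0 0 0 1;0 0 0.026 0 0 0 1'
```

```text
t: 4.9
eef_pos: [0.5439, -0.1299, 0.0557]
tool_rot: [0.0, -0.166, 0.986, -0.0]
contact_force: [-2.3, 0.2, 6.2]
gripper_width: -0.003
grasp_force: 3.3
```

```bash
python3 -m crank '0 0.002 0.001 0 0 0 1;0 0.006 0.001 0 0 0 1;0 0.012 0.001 0 0 0 1;0 0.018 0.001 0 0 0 1;0 0.024 0.001 0 0 0 1;0 0.03 0.001 0 0 0 1;0 0.036 0.001 0 0 0 1;0 0.042 0.001 0 0 0 1;0 0.048 0.001 0 0 0 1;0 0.054 0.001 0 0 0 1;0 0.06 0.001 0 0 0 1;0 0.066 0.001 0 0 0 1;0 0.072 0.001 0 0 0 1;0 0.078 0.001 0 0 0 1;0 0.084 0.001 0 0 0 1;0 0.09 0.001 0 0 0 1;0 0.095 0.001 0 0 0 1;0 0.099 0.001 0 0 0 1;0 0.1 0.001 0 0 0 1;0 0.1 0.001 0 0 0 1'
python3 - <<'E'
from h import *
from station import bot,eyes
c=eyes.read_camera("wrist");pickle.dump(c,open("w.pkl","wb"))
cv2.imwrite("pics/w3.png",cv2.cvtColor(c["image"],cv2.COLOR_RGB2BGR))
togo(bot.get_obs(),[.544,-.128,.056])
E
```

```text
t: 6.9
eef_pos: [0.5278, -0.0827, 0.0553]
tool_rot: [0.0, -0.165, 0.986, -0.0]
contact_force: [-1.9, -0.3, 7.8]
gripper_width: 0.004
grasp_force: 3.4
pos [ 0.5278 -0.0827  0.0553] shift/.5 [-0.0011 -0.0963 -0.0013] turn/180 [-0.0001  0.0002 -0.0003] F [-1.1  -0.57  7.21] t 6.95
```

View pics/w3.png

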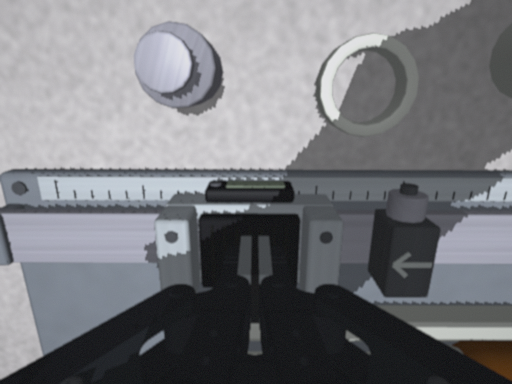

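The slider moved along with the tips. The remaining gap between columns 341 and 372 is about 16 mm.

```bash
python3 -m crank '0 0.004 0 0 0 0 1;0 0.01 0 0 0 0 1;0 0.016 0 0 0 0 1;0 0.022 0 0 0 0 1;0 0.026 0 0 0 0 1;0 0.03 0 0 0 0 1;0 0.033 0 0 0 0 1;0 0.036 0 0 0 0 1;0 0.038 0 0 0 0 1;0 0.04 0 0 0 0 1;0 0.04 0 0 0 0 1;0 0.04 0 0 0 0 1'
python3 - <<'E'
from h import *
from station import bot,eyes
c=eyes.read_camera("wrist");pickle.dump(c,open("w.pkl","wb"))
cv2.imwrite("pics/w4.png",cv2.cvtColor(c["image"],cv2.COLOR_RGB2BGR))
togo(bot.get_obs(),[.544,-.128,.056])
E
```

```text
t: 8.15
eef_pos: [0.5214, -0.0642, 0.0554]
tool_rot: [0.0, -0.165, 0.986, -0.0]
contact_force: [-0.8, -1.3, 7.3]
gripper_width: -0.003
grasp_force: 3.4
pos [ 0.5214 -0.0642  0.0554] shift/.5 [-0.0011 -0.1354 -0.0012] turn/180 [-0.0003  0.0003 -0.0005] F [-1.19 -1.42  6.44] t 8.2
```

View pics/w4.png

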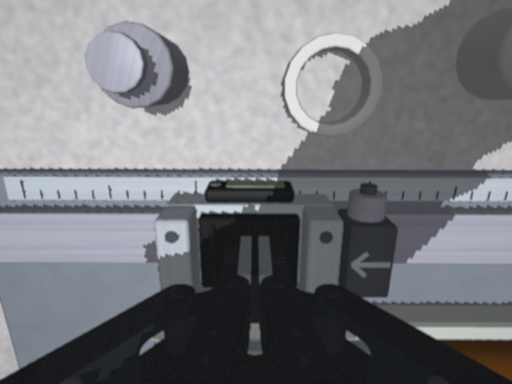

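The slider's edge is at column 341 and the stop's at about 340, so they are nearly or already touching. I'll push on until the force builds.

```bash
python3 -m crank '0 0.002 0 0 0 0 1;0 0.005 0 0 0 0 1;0 0.008 0 0 0 0 1;0 0.011 0 0 0 0 1;0 0.014 0 0 0 0 1;0 0.014 0 0 0 0 1;0 0.014 0 0 0 0 1;0 0.014 0 0 0 0 1'
python3 - <<'E'
from h import *
from station import bot,eyes
c=eyes.read_camera("wrist");pickle.dump(c,open("w.pkl","wb"))
cv2.imwrite("pics/w5.png",cv2.cvtColor(c["image"],cv2.COLOR_RGB2BGR))
togo(bot.get_obs(),[.544,-.128,.056])
E
```

```text
t: 9.0
eef_pos: [0.52, -0.0584, 0.0557]
tool_rot: [0.001, -0.165, 0.986, -0.001]
contact_force: [-0.3, -3.3, 6.4]
gripper_width: -0.001
grasp_force: 3.4
pos [ 0.52   -0.0584  0.0557] shift/.5 [ 0.     -0.1473 -0.0004] turn/180 [-0.0007  0.0007 -0.0007] F [ 0.37 -2.72  7.21] t 9.05
```

View pics/w5.png

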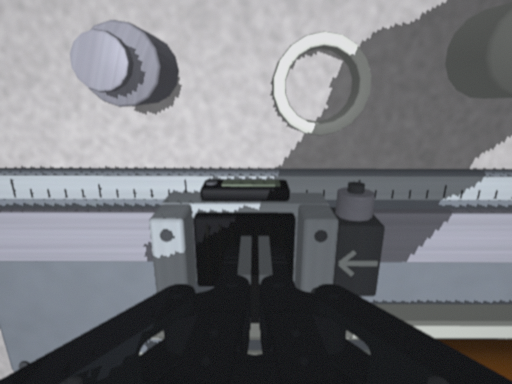

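The stop is reached: the tips slipped about 2.5 mm over the pad with 3.3 N back-force, and the slider and stop edges coincide at column 336. I'll lift straight up.

```bash
python3 -m crank '0 0.014 -0.004 0 0 0 1;0 0.014 -0.008 0 0 0 1;0 0.014 -0.012 0 0 0 1;0 0.014 -0.018 0 0 0 1;0 0.014 -0.03 0 0 0 1;0 0.014 -0.06 0 0 0 1;0 0.014 -0.12 0 0 0 1;0 0.014 -0.2 0 0 0 1;0 0.014 -0.26 0 0 0 1;0 0.014 -0.29 0 0 0 1;0 0.014 -0.3 0 0 0 1;0 0.014 -0.3 0 0 0 1;0 0.014 -0.3 0 0 0 1;0 0.014 -0.3 0 0 0 1'
python3 - <<'E'
from h import *
from station import bot,eyes
c=eyes.read_camera("wrist")
cv2.imwrite("pics/w6.png",cv2.cvtColor(c["image"],cv2.COLOR_RGB2BGR))
E
```

```text
t: 10.45
eef_pos: [0.5156, -0.0501, 0.2036]
tool_rot: [-0.001, -0.166, 0.986, 0.0]
contact_force: [0.1, -0.3, 1.3]
gripper_width: -0.004
grasp_force: 0.0
```

View pics/w6.png

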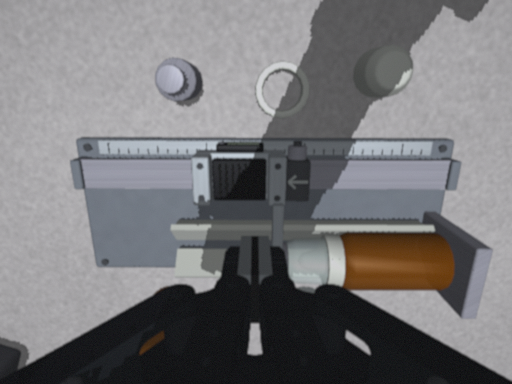

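The picture shows the slider flush against the stop at about column 287. The pad is free, the bottle lies between jaw and anvil, and the hand is clear.

Run:
```python
from station import ticket
print(ticket.hand_in())
```

```text
the job is handed in; nothing more can be done
None
```

The slider was pushed to the stop with its pad pressed, then let go. The last picture shows it flush there with the bottle in the cradle and the hand clear, and the job is handed in; no verdict came back.

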